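Stand the fallen glaze test tile back in its row

ROBOT

A 6-joint arm with a two-finger parallel gripper is mounted at the origin on the work surface. World frame = base frame: x ahead of the robot, y to its left, z up, the work surface at z = 0. Lengths are in mm, angles in rad, forces in N, time in s.
With the tool pointing down it reaches from about 400 to 925 mm from the base axis. Payload 12.5 kg.
Tool frame: the origin (TCP) lies on the centre line of the jaws, within the pads' length; the fingertips stand 8 mm ahead of it and the grasp point (between the pads) lies 11 mm behind it; z points along the fingers, x is the direction in which the jaws open and shut, and the axes are right-handed (so a half turn about z gives the same grasp; the last joint's range is limited). The gripper opens to 95 mm and grips with 3 to 60 N. Pads are 20 mm wide; open, the fingers measure 119 mm over their backs; the gripper's body (75 mm by 180 mm) begins 59 mm behind the grasp point.
Start: joints at [1.171, 0.491, 1.559, -0, 1.092, -0.106], TCP at [180.977, 598.242, 222.661] pointing down, gripper open.
Joint ranges: [-3.1, 3.1], [-0.84, 2.19], [0.05, 2.79], [-1.13, 4.28], [0.06, 2.93], [-2.69, 2.69]. Speed limits (rad/s): [2.22, 2.22, 2.79, 3.14, 3.14, 3.14].

INTERFACE

Orientations are given as [roll, pitch, yaw] about the fixed x, y, z axes, in that order (R = Rz(yaw) Ry(pitch) Rx(roll)).
In Python, from cell import env gives the robot as it stands. The module is installed in compiled form; this text tells all that it offers.
- The arm moves only by the tool send_rows, never from a script. Its argument "moves" is a list that holds one entry, the list of rows, each a list of 6 numbers: the shift along the tool's x, y, z as a fraction of full scale, then the turn, a rotation vector about the tool's x, y, z as a fraction of full scale. A call has 1 to 12 rows; each row is the pose to reach, as a shift and turn from the pose commanded when the call began, along the tool's axes at that moment; what a row does not reach only later rows make up. Full scale, the value 1, is 0.3 m for a shift and 90 degrees for a turn. A row lasts 1/12 s, in which the tool goes at most 41.7 mm and 7.16 degrees, less where a joint would pass 70% of its speed; a pose out of reach is approached as far as the arm can. A call with a number of a shift or a turn outside -1 to 1 is refused whole. A call with a gripper value outside its range is refused whole. "grip" is the gripper's target within -1 to 1 (shut at 1, half-way at 0, fully open at -1), set as the call begins (left out, the last holds). The fingers move at their own pace and stop on an object; the grip force is fixed at half the most. Time passes only in rows, so rows that repeat a pose let the fingers close. It gives the time, the measured TCP pose, the force and the opening at its end, in the units of the state.
- env.state(): the state, without advancing time (a new reading comes with each control period).
- env.read_camera(name): name is "scene" or "top" or "wrist"; returns a dict with "image" (400x640x3 uint8, red, green, blue), "mtx" (3x3 intrinsics, pixels), "distortion" ([k1, k2, p1, p2, k3] as OpenCV has them; the pictures are not rectified), "T" (4x4, takes a point from camera to world coordinates); the wrist camera has in their place "mount" (4x4, takes a point from camera to tool coordinates, whose origin is the TCP and whose axes are the tool frame's). Camera axes: x right, y up, looking along -z (the intrinsics and any distortion apply to the point x, -y, -z); pixel columns grow to the right and rows downward; lengths in mm; the calibration is good to about 2 mm. A picture is of the moment at which its call begins: read the wrist's pose just before it. There is no depth.
- env.job_done(): hands the job in, once; it reports no verdict.
Trained networks look in the newest picture that a camera, given by its name, has taken for a name from the list of things; names that differ only in an ending like _2 or _b are one class to them, and where a whole thing is asked for, a point or a joint stands for the part that bears it (a point fixed in the world has none). Each returns a list of dicts, best first, with "confidence" (0 to 1); they miss things now and then, are a little off and sometimes report something else, mostly with a low value. They report only what shows in the picture. A call takes as long as a camera call. They do not tell look-alikes from the thing itself.
- env.look_for(camera, thing): "xy" ([column, row] in pixels, amid what is visible of it).
- env.outline_of(camera, thing): "region" (400x640 bool, what is visible of it) and "xy" ([column, row] in pixels, amid what is visible of it).
The state is a dict: "t": time; "joints": joint angles; "qvel": joint speeds; "tau": joint torques, N m; "eef_pos": TCP position; "tcp_rot": TCP orientation; "ft_force": force on the tool from outside, world axes, zero at the start; "moment": the same for the moment, N m; "opening": opening from 0.0 (shut) to 1.0 (fully open).
Only numpy, scipy, OpenCV 4.12 (cv2) and the standard library are available. Lean on these libraries where they do the work, as an engineer would, in place of code of your own. Each camera call takes 0.05 s, during which the arm holds its last target. There are 200 camera calls.

TASK

The blue test tile has been knocked onto its back on the ware board. Using the fingertips only, gently and without picking it up, push its upturned foot over so that the tile stands upright again, then push it forward from behind into the empty place in the row, over the tape with the blue spot, until its toe rests squarely against the front batten. Leave the other tiles and everything else on the bench where they are.

Things in the scene. Friction and masses are not known exactly. Their poses are not given: they have to be found in the camera images.
- blue_tile: Fallen L-shaped clay test tile with blue glaze, rigid, 50 mm wide, 85 to 145 g. Standing: plate 85 high, 6 thick; foot 10 thick, reaching 60 forward of the plate's back. Origin: middle of the lower back edge (heel). Own z runs up the plate, -x from heel to toe. At the start it lies on its plate's back, z level and away from the batten, the foot straight up, its underside facing the batten.
- blue_tile_push (a point): Point on the inner (upper) face of the blue tile's foot, mid-width, 10 mm from the toe's end: tile x -50, z 10 mm. Pushed here towards the batten and then down in an arc about the heel edge, the tile turns over the heel with about 0.5 N and, past some 50 of its 90 degrees, falls onto its foot by itself. Pushed low on the foot it only skids.
- tape: Flat piece of cream masking tape with a blue spot, 42 x 24 mm, stuck on the board in the one empty place of the row. Origin: the point on the board where the middle of the blue tile's heel edge belongs when its toe is at the batten (with 1 mm to spare); -x points square to the batten, from the heel to the toe; y along the row. The tape itself is seen from 11 to 53 mm in front of (-x of) its origin.
- board: Fixed plywood ware board 300 (x) by 460 mm (y), top 18 mm above the bench. Origin: centre of its underside. On its -x edge, nearest the robot, a batten 14 mm wide stands 8 mm above the top, its inner face at board x -136 mm. Five tile places in a row along y, 75 mm apart, so 25 mm is free between tiles; the row's heels are at board x -75 mm.
- glaze_jar: Bystander: closed amber glaze jar, 72 mm in diameter, 95 mm high, standing on the bench left of the board. Origin: centre of its underside.
- cup: Bystander: raw clay cup, 84 mm in diameter, 75 mm high, standing on the bench right of the board. Origin: centre of its underside.
- brush: Bystander: brush 190 mm long lying on the bench left of the board. Origin: under its middle.
- green_tile: Bystander: standing test tile of the same size and shape as the blue one, with pale green glaze, in one of the places of the row with its toe at the batten, loose. Origin: middle of its heel edge; axes as for the blue tile.
- amber_tile: Bystander: standing test tile of the same size and shape as the blue one, with amber glaze, in one of the places of the row with its toe at the batten, loose. Origin: middle of its heel edge; axes as for the blue tile.
- cream_tile: Bystander: standing test tile of the same size and shape as the blue one, with cream glaze, in one of the places of the row with its toe at the batten, loose. Origin: middle of its heel edge; axes as for the blue tile.
- brown_tile: Bystander: standing test tile of the same size and shape as the blue one, with dark brown glaze, in one of the places of the row with its toe at the batten, loose. Origin: middle of its heel edge; axes as for the blue tile.
Not all that is in view belongs to the job. Leave any pink, red or yellow look-alike of the blue_tile alone.

How it is judged:
By the outcome, as a careful person would: the job done as asked, in the order asked, and still so for the second after the job is handed in, with the robot touching nothing.
It also fails if it takes over 45 s, if anything falls off the work surface, if the arm or the gripper's body presses on something with over 40 N, if the wrist force passes 120 N, or if a joint passes its speed limit or range.

## Working session

There is one attempt and no reset: what is moved stays moved. The work goes in short steps, Python scripts to look and compute and a tool call to move; the robot and the scene stay as the last step left them, time stands still between calls to the robot, and variables do not carry over. Pictures are saved under pics/ and viewed, about 8 in all and at most 12, crops included, and the job is handed in when it is done.

Besides the shell and the picture viewer there is one more tool, called after ">>>" as name(argument=value, ...) on one line, values as JSON. send_rows: Moves the arm, as the interface text tells. Its arguments: {"type":"object","properties":{"moves":{"type":"array","items":{"type":"array","items":{"type":"array","items":{"type":"number"}}}},"grip":{"type":"number"}},"required":["moves"]}

```bash
mkdir -p pics; cat > h.py <<'E'
import numpy as np, cv2
from cell import env
from scipy.spatial.transform import Rotation as R
def cam(n):
    s=env.state(); c=env.read_camera(n)
    if 'T' in c: T=np.array(c['T'])
    else:
        W=np.eye(4); W[:3,:3]=R.from_euler('xyz',s['tcp_rot']).as_matrix(); W[:3,3]=s['eef_pos']; T=W@np.array(c['mount'])
    c['Tw']=T; return c
def ray(c,p):
    u=cv2.undistortPoints(np.array([[p]],float),np.array(c['mtx']),np.array(c['distortion']))[0,0]
    d=c['Tw'][:3,:3]@np.array([u[0],-u[1],-1]); return c['Tw'][:3,3],d
def at_z(c,p,z):
    o,d=ray(c,p); return o+d*(z-o[2])/d[2]
def proj(c,P):
    P=np.atleast_2d(P); q=(P-c['Tw'][:3,3])@c['Tw'][:3,:3]; q=q*[1,-1,-1]
    return cv2.projectPoints(q,np.zeros(3),np.zeros(3),np.array(c['mtx']),np.array(c['distortion']))[0][:,0]
def tri(a,b):
    A=np.zeros((3,3));y=np.zeros(3)
    for o,d in (a,b):
        d=d/np.linalg.norm(d);M=np.eye(3)-np.outer(d,d);A+=M;y+=M@o
    return np.linalg.solve(A,y)
def save(c,n): cv2.imwrite('pics/'+n,c['image'][:,:,::-1])
E
python3 - <<'E'
from h import *
print(env.state())
cs={}
for n in ('top','scene'):
    c=cs[n]=cam(n); save(c,n+'0.png'); print(n,c['Tw'][:3,3].round())
    for t in ('blue_tile','blue_tile_push','tape','board','green_tile','amber_tile','cream_tile','brown_tile','glaze_jar','cup','brush'):
        print(t,[(np.round(d['xy']).tolist(),round(d['confidence'],2),at_z(c,d['xy'],18).round().tolist()) for d in env.look_for(n,t)[:3]])
E
```

```text
{'t': 0.0, 'joints': array([ 1.17136654e+00,  4.91582677e-01,  1.55948644e+00, -4.12842610e-05,
        1.09170790e+00, -1.05607426e-01]), 'qvel': array([ 0.00202438, -0.00044637,  0.00012035, -0.00080307,  0.00066968,
       -0.00108572]), 'tau': array([-3.21597417e-04, -6.12654161e+01, -2.58187509e+01,  6.92765415e-02,
        4.82253497e-02, -7.85105476e-05]), 'eef_pos': array([180.90002204, 597.9803819 , 222.03465119]), 'tcp_rot': array([-3.14150422e+00,  1.18162502e-03,  1.27699307e+00]), 'ft_force': array([ 0.20243252, -0.59307234,  0.04383077]), 'moment': array([-0.00847487,  0.00535418,  0.04016208]), 'opening': 0.9998885903233907}
top [ 405.  -38. 1234.]
blue_tile [([219.0, 178.0], 0.94, [692.0, 238.0, 18.0]), ([331.0, 304.0], 0.87, [339.0, -86.0, 18.0]), ([318.0, 129.0], 0.84, [845.0, -49.0, 18.0])]
blue_tile_push [([329.0, 304.0], 0.92, [339.0, -80.0, 18.0]), ([222.0, 181.0], 0.86, [683.0, 229.0, 18.0]), ([387.0, 300.0], 0.75, [352.0, -242.0, 18.0])]
tape []
board [([328.0, 208.0], 0.74, [608.0, -76.0, 18.0])]
green_tile [([353.0, 244.0], 0.97, [504.0, -148.0, 18.0])]
ambe
[... 642 characters left out ...]
]
blue_tile_push [([263.0, 142.0], 0.97, [361.0, -240.0, 18.0]), ([291.0, 305.0], 0.85, [858.0, -47.0, 18.0]), ([288.0, 228.0], 0.72, [652.0, -99.0, 18.0])]
tape [([311.0, 190.0], 0.59, [519.0, -60.0, 18.0])]
board [([303.0, 230.0], 0.85, [653.0, -58.0, 18.0])]
green_tile [([285.0, 177.0], 0.57, [485.0, -145.0, 18.0])]
amber_tile [([362.0, 198.0], 0.97, [523.0, 83.0, 18.0])]
cream_tile [([260.0, 175.0], 0.89, [489.0, -218.0, 18.0]), ([286.0, 176.0], 0.44, [481.0, -142.0, 18.0])]
brown_tile [([335.0, 194.0], 0.92, [522.0, 8.0, 18.0])]
glaze_jar [([478.0, 180.0], 0.7, [403.0, 409.0, 18.0])]
cup [([174.0, 180.0], 0.93, [550.0, -455.0, 18.0])]
brush [([472.0, 251.0], 0.56, [641.0, 380.0, 18.0])]
```

```bash
python3 - <<'E'
import cv2
a=cv2.imread('pics/top0.png')[100:340,130:480]; b=cv2.imread('pics/scene0.png')[120:330,150:500]
cv2.imwrite('pics/a.png',cv2.resize(a,None,fx=2.28,fy=2.28,interpolation=3)); cv2.imwrite('pics/b.png',cv2.resize(b,None,fx=2.28,fy=2.28,interpolation=3))
E
```

```text
(no output)
```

View pics/a.png

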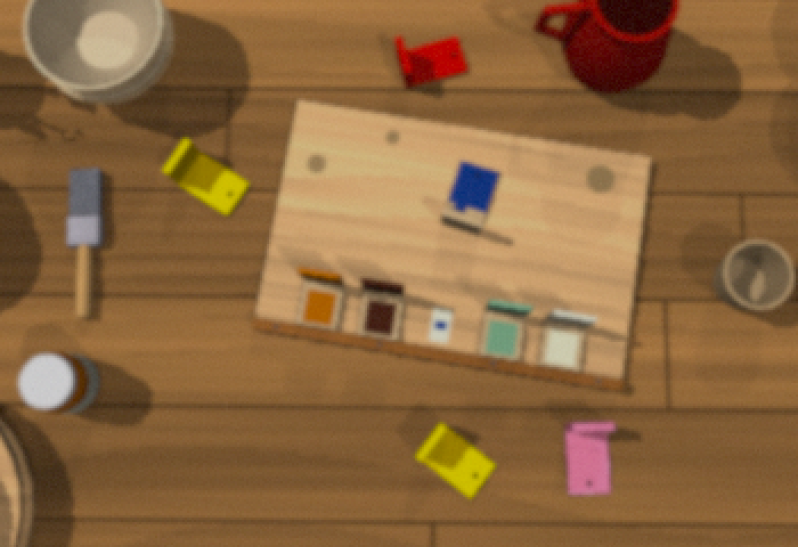

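View pics/b.png

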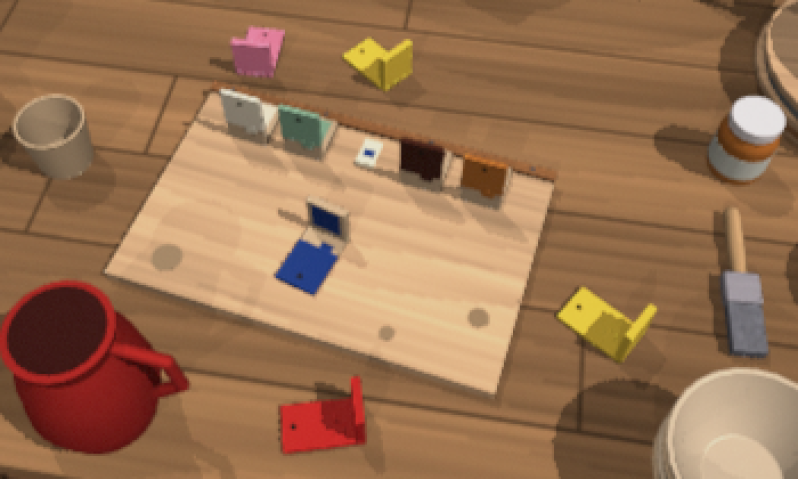

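The tile to turn is the only blue one, lying on the board at top-view px (337,183). The yellow ones at (219,178) and (331,304), the red at (318,129) and the pink at (387,300) are look-alikes off the board. The empty place, with the blue spot, is at (323,242). Next I move the wrist camera over it.

>>> send_rows(moves=[[[-0.88,0.99,-0.3,0,0,0],[-0.88,0.99,-0.3,0,0,0],[-0.88,0.99,-0.3,0,0,0],[-0.88,0.99,-0.3,0,0,0],[-0.88,0.99,-0.3,0,0,0],[-0.88,0.99,-0.3,0,0,0],[-0.88,0.99,-0.3,0,0,0],[-0.88,0.99,-0.3,0,0,0],[-0.88,0.99,-0.3,0,0,0],[-0.88,0.99,-0.3,0,0,0],[-0.88,0.99,-0.3,0,0,0],[-0.88,0.99,-0.3,0,0,0]]], grip=0.6)

```text
t: 2.2
eef_pos: [389.5, 258.4, 313.0]
tcp_rot: [3.141, -0.001, 1.274]
ft_force: [-0.2, 0.1, -0.5]
opening: 0.227
```

>>> send_rows(moves=[[[-0.88,0.99,-0.3,0,0,-0.07],[-0.88,0.99,-0.3,0,0,-0.07],[-0.88,0.99,-0.3,0,0,-0.07],[-0.88,0.99,-0.3,0,0,-0.07],[-0.88,0.99,-0.3,0,0,-0.07],[-0.88,0.99,-0.3,0,0,-0.07],[-0.88,0.99,-0.3,0,0,-0.07],[-0.88,0.99,-0.3,0,0,-0.07],[-0.88,0.99,-0.3,0,0,-0.07],[-0.88,0.99,-0.3,0,0,-0.07],[-0.88,0.99,-0.3,0,0,-0.07],[-0.88,0.99,-0.3,0,0,-0.07]]])

```text
t: 3.2
eef_pos: [597.3, -79.2, 401.5]
tcp_rot: [-3.14, -0.0, 1.386]
ft_force: [0.3, 0.2, -0.5]
opening: 0.201
```

```bash
python3 - <<'E'
from h import *
s=env.state(); print(s['t'],s['eef_pos'],s['tcp_rot'],s['opening'])
c=cam('wrist'); save(c,'w1.png'); print(np.array(c['mount']).round(3), np.array(c['mtx']).round(1), c['distortion'])
for t in ('blue_tile','blue_tile_push','tape','green_tile','brown_tile'):
    print(t,[(np.round(d['xy']).tolist(),round(d['confidence'],2),at_z(c,d['xy'],18).round().tolist()) for d in env.look_for('wrist',t)[:3]])
E
```

```text
3.2 [597.31918126 -79.20270841 401.51097562] [-3.14013974e+00 -4.51011126e-04  1.38609177e+00] 0.200788251040942
[[ 1.00000e+00  1.00000e-03 -0.00000e+00  5.28000e-01]
 [ 1.00000e-03 -9.56000e-01 -2.94000e-01 -8.35840e+01]
 [-1.00000e-03  2.94000e-01 -9.56000e-01 -1.62382e+02]
 [ 0.00000e+00  0.00000e+00  0.00000e+00  1.00000e+00]] [[316.9   0.  314.6]
 [  0.  316.9 197.8]
 [  0.    0.    1. ]] [-0.02006451  0.          0.          0.          0.        ]
blue_tile [([502.0, 174.0], 0.93, [698.0, 241.0, 18.0]), ([292.0, 4.0], 0.84, [369.0, -71.0, 18.0]), ([362.0, 260.0], 0.68, [818.0, -27.0, 18.0])]
blue_tile_push [([290.0, 6.0], 0.77, [371.0, -75.0, 18.0]), ([364.0, 264.0], 0.63, [828.0, -25.0, 18.0]), ([310.0, 192.0], 0.56, [667.0, -99.0, 18.0])]
tape [([317.0, 98.0], 0.66, [512.0, -58.0, 18.0])]
green_tile [([267.0, 101.0], 0.85, [501.0, -141.0, 18.0])]
brown_tile [([357.0, 98.0], 0.76, [524.0, 7.0, 18.0])]
```

View pics/w1.png

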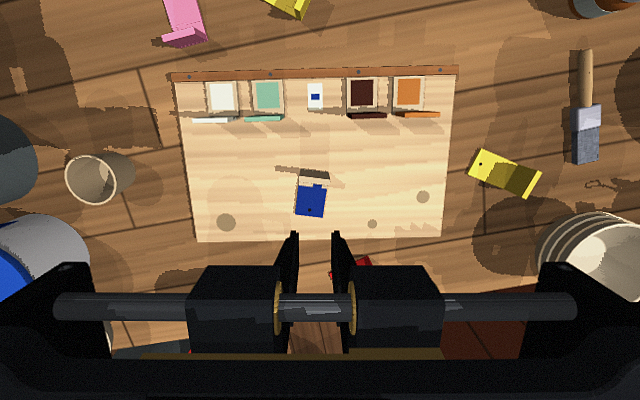

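```bash
cat > f.py <<'E'
from h import *
from scipy.optimize import least_squares
def blob(m,k=1):
    n,l,st,ce=cv2.connectedComponentsWithStats(m.astype(np.uint8)); o=np.argsort(-st[1:,4])[:k]+1
    return [(l==i,st[i],ce[i]) for i in o]
def colours(c,roi):
    im=c['image'].astype(int); r,g,b=im[...,0],im[...,1],im[...,2]
    M=np.zeros(r.shape,bool); x0,y0,x1,y1=roi; M[y0:y1,x0:x1]=1
    blue=(b>1.5*r)&(b>1.3*g)&(b>50)&M
    return blue
def quad(m):
    cn=max(cv2.findContours(m.astype(np.uint8),cv2.RETR_EXTERNAL,cv2.CHAIN_APPROX_NONE)[0],key=cv2.contourArea)
    return cv2.boxPoints(cv2.minAreaRect(cn))
E
python3 - <<'E'
from f import *
c=cam('wrist')
# board fit
obs=np.array([[172,73],[458,66],[441,236],[197,241]],float)
loc=np.array([[-150,-230,26],[-150,230,26],[150,230,18],[150,-230,18]],float)
def W(p): 
    return np.c_[p[0]+loc[:,0]*np.cos(p[2])-loc[:,1]*np.sin(p[2]),p[1]+loc[:,0]*np.sin(p[2])+loc[:,1]*np.cos(p[2]),loc[:,2]]
r=least_squares(lambda p:(proj(c,W(p*[100,100,1]))-obs).ravel(),[6,-.7,-.17]); print('board',(r.x*[100,100,1]).round(3),r.fun.round(1))
bl=colours(c,(180,60,460,240))
for m,st,ce in blob(bl,3):
    q=quad(m); z=24 if ce[1]>150 else 18
    print(st,ce.round(1),q.round(1).tolist()); print(at_z(c,ce,z).round(1)); print(np.array([at_z(c,p,z) for p in q]).round(1).tolist())
cv2.imwrite('pics/w1c.png',cv2.resize(c['image'][60:230,215:415,::-1],None,fx=3.5,fy=3.5,interpolation=2))
E
```

```text
board [ 6.14035e+02 -7.63590e+01 -1.59000e-01] [-1.2 -0.5  1.5 -0.8 -0.5  0.9  0.1  1.3]
[294 184  32  34 829] [309.8 200.6] [[293.79998779296875, 213.6999969482422], [297.79998779296875, 182.0], [325.79998779296875, 185.5], [321.79998779296875, 217.1999969482422]]
[ 681.4 -101.6   24. ]
[[700.6, -134.7, 24.0], [643.7, -115.9, 24.0], [659.0, -68.4, 24.0], [716.6, -85.8, 24.0]]
[311  94   8   6  48] [314.5  96.5] [[311.0, 94.0], [318.0, 94.0], [318.0, 99.0], [311.0, 99.0]]
[507.8 -60.8  18. ]
[[502.9, -65.8, 18.0], [505.0, -54.4, 18.0], [512.8, -55.8, 18.0], [510.7, -67.2, 18.0]]
```

View pics/w1c.png

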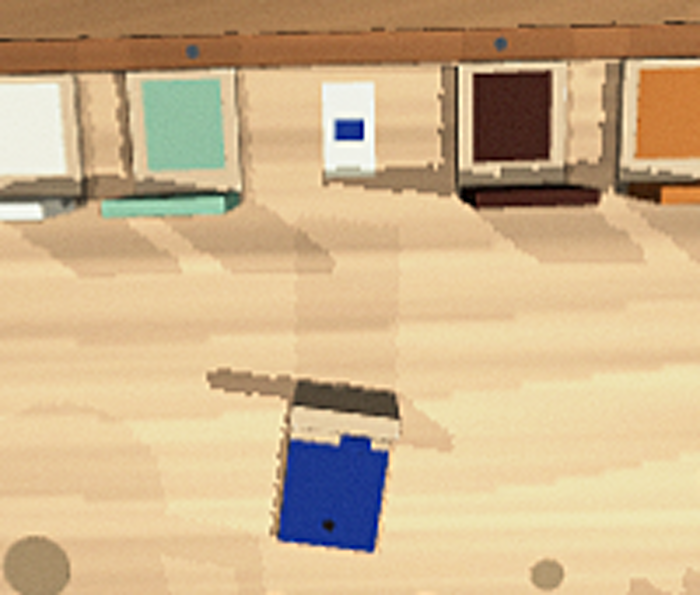

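The crop shows the lying blue tile, foot up towards the batten and yawed about 9° to the board. The empty tape lies between the green and brown tiles. I go lower, aligned with the tile, and refine the measurement.

>>> send_rows(moves=[[[-0.012,0.218,0.3,0,0,0.083],[-0.012,0.218,0.5,0,0,0.083],[-0.012,0.218,0.672,0,0,0.083],[-0.012,0.218,0.672,0,0,0.083],[-0.012,0.218,0.672,0,0,0.083],[-0.012,0.218,0.672,0,0,0.083],[-0.012,0.218,0.672,0,0,0.083],[-0.012,0.218,0.672,0,0,0.083]]])

```text
t: 4.22
eef_pos: [660.7, -94.4, 203.0]
tcp_rot: [3.14, -0.0, 1.257]
ft_force: [-0.2, -0.6, 1.1]
opening: 0.199
```

```bash
python3 - <<'E'
from f import *
s=env.state(); print(s['t'],s['eef_pos'],s['tcp_rot'],s['opening'])
c=cam('wrist'); save(c,'w2.png')
bl=colours(c,(120,0,520,300))
for m,st,ce in blob(bl,3):
    q=quad(m); print(st,ce.round(1),q.round(1).tolist())
    for z in (18,24): print(z,at_z(c,ce,z).round(1),np.array([at_z(c,p,z) for p in q]).round(1).tolist())
E
```

```text
4.2167 [660.71419019 -94.44889611 202.99445521] [ 3.13992125e+00 -2.02698899e-04  1.25697191e+00] 0.19878982300674314
[ 291  169   46   54 2148] [313.9 197.7] [[291.0, 169.0], [336.0, 169.0], [336.0, 222.0], [291.0, 222.0]]
18 [ 682.8 -101.8   18. ] [[643.0, -115.7, 18.0], [658.5, -67.9, 18.0], [719.2, -86.3, 18.0], [702.8, -136.6, 18.0]]
24 [ 681.1 -101.2   24. ] [[641.9, -114.9, 24.0], [657.2, -67.9, 24.0], [716.8, -86.0, 24.0], [700.7, -135.4, 24.0]]
[291  19  15  13 149] [298.2  24.9] [[290.5, 20.799999237060547], [303.8999938964844, 18.5], [305.70001220703125, 29.100000381469727], [292.20001220703125, 31.299999237060547]]
18 [508.3 -61.2  18. ] [[502.5, -67.3, 18.0], [504.7, -54.0, 18.0], [514.2, -55.4, 18.0], [511.9, -68.7, 18.0]]
24 [509.6 -61.3  24. ] [[503.8, -67.3, 24.0], [506.0, -54.3, 24.0], [515.3, -55.6, 24.0], [513.1, -68.7, 24.0]]
```

View pics/w2.png

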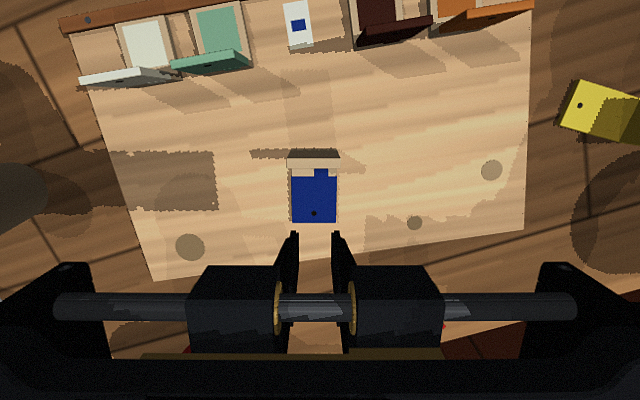

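>>> send_rows(moves=[[[-0.003,0,0.1,0,0,0],[-0.003,0,0.2,0,0,0],[-0.003,0,0.3,0,0,0],[-0.003,0,0.36,0,0,0],[-0.003,0,0.4,0,0,0],[-0.003,0,0.42,0,0,0],[-0.003,0,0.42,0,0,0],[-0.003,0,0.42,0,0,0]]])

```text
t: 4.93
eef_pos: [660.8, -95.7, 76.8]
tcp_rot: [3.139, -0.0, 1.257]
ft_force: [-0.1, 0.5, -0.5]
opening: 0.199
```

```bash
python3 - <<'E'
from f import *
s=env.state(); print(s['t'],s['eef_pos'],s['tcp_rot'],s['ft_force'])
h=np.array([628.1,-84.7,0]); e=np.array([.951,-.309,0]); n=np.array([.309,.951,0])
d=(s['eef_pos']-h); print('d',d@e,'lat',d@n)
im=env.read_camera('wrist')['image']; c=cam('wrist')
P=[h+a*e+b*n+[0,0,z] for a,z in ((0,78),(10,78),(10,24),(85,24)) for b in(-25,25)]
img=c['image'][:,:,::-1].copy()
for p in proj(c,P): cv2.circle(img,tuple(int(v) for v in p.round()),2,(0,255,0),-1)
cv2.imwrite('pics/w3.png',img)
E
```

```text
4.9333 [660.80131016 -95.6538129   76.8286271 ] [ 3.13913549e+00 -2.50130296e-04  1.25665582e+00] [-0.06597141  0.49281813 -0.45990966]
d 34.483674149177936 lat -0.3123712275517521
```

View pics/w3.png

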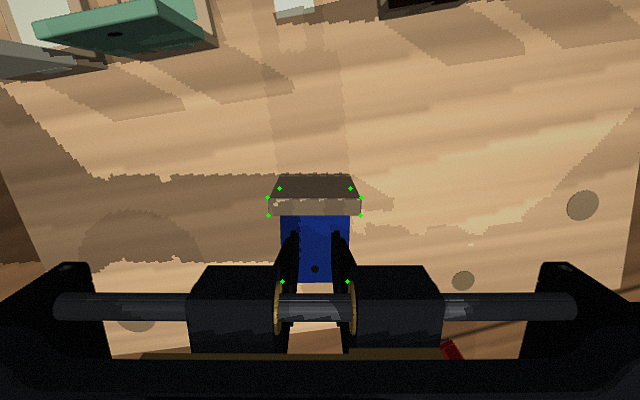

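The model's projected corners match the foot (rows 197–215) and the plate's end, and the fingers stand behind the foot. Now the push.

>>> send_rows(moves=[[[0,-0.02,0.01,0,0,0],[0,-0.033,0.01,0,0,0],[0,-0.047,0.01,0,0,0],[0,-0.057,0.01,0,0,0],[0,-0.067,0.01,0,0,0],[0,-0.077,0.01,0,0,0],[0,-0.087,0.01,0,0,0],[0,-0.097,0.01,0,0,0],[0,-0.107,0.01,0,0,0],[0,-0.117,0.01,0,0,0],[0,-0.127,0.01,0,0,0],[0,-0.137,0.013,0,0,0]]])

```text
t: 6.03
eef_pos: [620.7, -82.7, 71.2]
tcp_rot: [3.141, -0.0, 1.257]
ft_force: [0.7, 0.2, 0.1]
opening: 0.2
```

```bash
python3 - <<'E'
from f import *
s=env.state(); h=np.array([628.1,-84.7,0]); e=np.array([.951,-.309,0])
print((s['eef_pos']-h)@e, s['eef_pos'], s['ft_force'])
c=cam('wrist'); save(c,'w4.png'); c2=cam('scene')
a=cv2.resize(c['image'][100:300,160:480,::-1],None,fx=2,fy=2); b=cv2.resize(c2['image'][180:280,240:340,::-1],(400,400),interpolation=2)
cv2.imwrite('pics/w4m.png',cv2.resize(np.hstack([a,b]),(800,308)))
E
```

```text
-7.664383740630641 [620.68841695 -82.70657521  71.19202707] [0.69222224 0.19998111 0.13579186]
```

View pics/w4m.png

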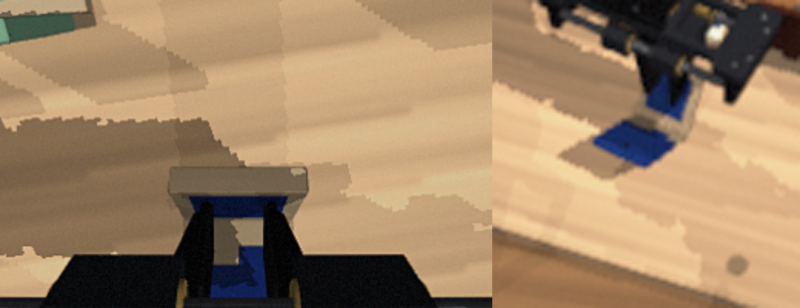

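The tile is tipping, about 30° so far. I continue along the arc.

>>> send_rows(moves=[[[0,-0.008,0.001,0,0,0],[0,-0.016,0.004,0,0,0],[0,-0.024,0.007,0,0,0],[0,-0.032,0.011,0,0,0],[0,-0.04,0.016,0,0,0],[0,-0.048,0.02,0,0,0],[0,-0.056,0.025,0,0,0],[0,-0.064,0.03,0,0,0],[0,-0.072,0.034,0,0,0],[0,-0.078,0.037,0,0,0],[0,-0.078,0.037,0,0,0],[0,-0.078,0.037,0,0,0]]])

```text
t: 7.13
eef_pos: [598.7, -75.5, 60.0]
tcp_rot: [3.142, -0.0, 1.257]
ft_force: [-0.8, 0.3, 0.1]
opening: 0.199
```

```bash
python3 - <<'E'
from f import *
s=env.state(); h=np.array([628.1,-84.7,0]); e=np.array([.951,-.309,0])
print((s['eef_pos']-h)@e, s['eef_pos'], s['ft_force'])
c=cam('wrist'); c2=cam('scene')
a=cv2.resize(c['image'][100:300,160:480,::-1],None,fx=2,fy=2); b=cv2.resize(c2['image'][180:280,240:340,::-1],(400,400),interpolation=2)
cv2.imwrite('pics/w5m.png',cv2.resize(np.hstack([a,b]),(800,308)))
E
```

```text
-30.834518582388803 [598.65469785 -75.5348342   60.0268786 ] [-0.77054757  0.32017237  0.06314527]
```

View pics/w5m.png

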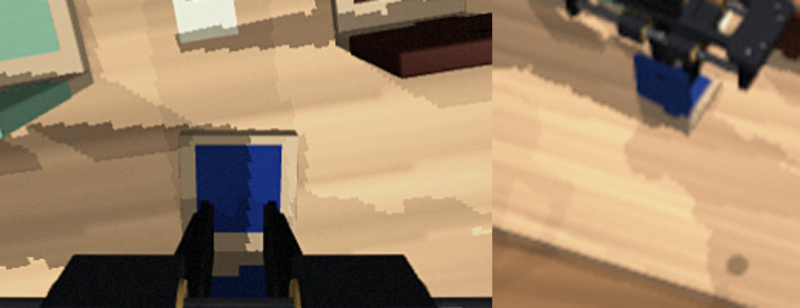

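It stands. I lift out of the L, go behind it and measure.

>>> send_rows(moves=[[[0,0,-0.1,0,0,0],[0,0,-0.2,0,0,0],[0,0,-0.3,0,0,0],[0,0,-0.38,0,0,0],[0,0.03,-0.4,0,0,0],[0,0.15,-0.4,0,0,0],[0,0.28,-0.4,0,0,0],[0,0.33,-0.4,0,0,0],[0,0.33,-0.4,0,0,0],[0,0.33,-0.4,0,0,0]]])

```text
t: 8.07
eef_pos: [692.8, -106.3, 179.2]
tcp_rot: [-3.141, -0.0, 1.256]
ft_force: [0.4, 0.0, -0.3]
opening: 0.196
```

```bash
python3 - <<'E'
from f import *
s=env.state(); print(s['t'],s['eef_pos'],s['tcp_rot'])
c=cam('wrist'); save(c,'w6.png')
for m,st,ce in blob(colours(c,(100,0,540,260)),3):
    q=quad(m); print(st,ce.round(1),q.round(1).tolist())
    for z in (18,28,103): print(z,at_z(c,ce,z).round(1),np.array([at_z(c,p,z)[:2] for p in q]).round(1).tolist())
cv2.imwrite('pics/w6c.png',cv2.resize(c['image'][0:260,120:520,::-1],None,fx=2,fy=2,interpolation=2))
E
```

```text
8.0667 [ 692.75280223 -106.27758887  179.22901639] [-3.14055840e+00 -4.03873875e-05  1.25635789e+00]
[ 295   53   40   45 1733] [314.7  74.8] [[295.0, 53.0], [334.0, 53.0], [334.0, 97.0], [295.0, 97.0]]
18 [590.7 -72.2  18. ] [[566.6, -83.9], [577.9, -49.0], [615.8, -60.7], [604.1, -96.8]]
28 [591.4 -72.5  28. ] [[568.0, -83.8], [579.0, -50.0], [615.8, -61.3], [604.3, -96.3]]
103 [596.7 -74.3 103. ] [[578.9, -82.9], [587.3, -57.1], [615.2, -65.7], [606.5, -92.4]]
[281 112  69   9 619] [314.9 116. ] [[281.0, 112.0], [349.0, 112.0], [349.0, 120.0], [281.0, 120.0]]
18 [627.2 -84.   18. ] [[613.2, -114.6], [634.0, -50.7], [641.4, -52.9], [620.4, -117.2]]
28 [626.8 -83.8  28. ] [[613.2, -113.5], [633.3, -51.6], [640.5, -53.7], [620.2, -116.1]]
103 [623.6 -82.9 103. ] [[613.3, -105.5], [628.6, -58.4], [634.1, -60.0], [618.6, -107.4]]
```

View pics/w6c.png

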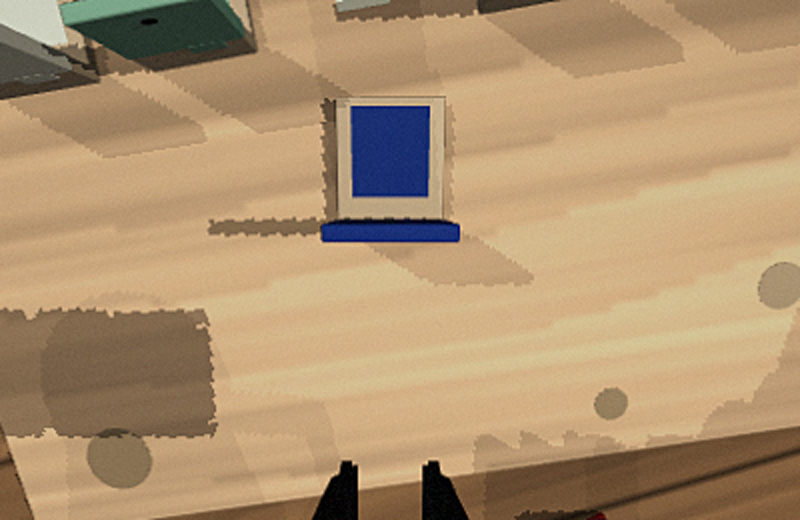

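The tile stands, with its plate top at rows 112–120 and still square to the tool. The heel is at about (627,-84) and belongs at about (540,-66). Next I go down behind the plate, tips leading by 5°.

>>> send_rows(moves=[[[0,0,0.1,0.056,0,0],[0,0,0.2,0.056,0,0],[0,0,0.3,0.056,0,0],[0,-0.03,0.38,0.056,0,0],[0,-0.07,0.42,0.056,0,0],[0,-0.1,0.43,0.056,0,0],[0,-0.12,0.43,0.056,0,0],[0,-0.13,0.43,0.056,0,0],[0,-0.13,0.43,0.056,0,0]]])

```text
t: 8.87
eef_pos: [655.5, -93.9, 52.2]
tcp_rot: [-3.055, -0.0, 1.257]
ft_force: [0.4, 0.6, -0.4]
opening: 0.199
```

```bash
cat > plan.py <<'E'
from h import *
def plan(prog, H0=(627.3,-84.2), H1=(539.8,-66.2), y0=-.314,y1=-.161,zt=51,off=10.7,tilt=np.deg2rad(5),lead=.65):
    """rows to TCP poses; prog<0 = mm behind start, 0..1 along path"""
    s=env.state(); R0=R.from_euler('xyz',s['tcp_rot']); p0=s['eef_pos']; H0=np.array(H0);H1=np.array(H1); L=np.linalg.norm(H1-H0)
    for mm in prog:
        f=mm/L; yaw=y0+(y1-y0)*np.clip(f/lead,0,1)
        e=np.array([np.cos(yaw),np.sin(yaw)])
        h=H0+(H1-H0)*f if f>0 else H0-mm*e
        p=np.r_[h+off*e,zt]
        Rt=R.from_euler('z',yaw+np.pi/2)*R.from_euler('x',np.pi)*R.from_euler('x',tilt)
        sh=R0.inv().apply(p-p0)/300; rv=(R0.inv()*Rt).as_rotvec()/(np.pi/2)
        print(mm,np.r_[sh,rv].round(3).tolist())
E
python3 - <<'E'
from plan import *
s=env.state(); print(s['t'],s['eef_pos'],s['tcp_rot'],s['ft_force'])
plan([-12,-8,-5,-2,0,3,6,9,12,15,18,21])
E
```

```text
8.8667 [655.4957953  -93.86443116  52.17893985] [-3.05470003e+00 -1.79147874e-04  1.25679994e+00] [ 0.38521128  0.56535347 -0.36433537]
-12 [0.002, -0.023, 0.006, 0.0, -0.0, 0.0]
-8 [0.002, -0.037, 0.007, 0.0, -0.0, 0.0]
-5 [0.002, -0.046, 0.008, 0.0, -0.0, 0.0]
-2 [0.002, -0.056, 0.009, 0.0, -0.0, 0.0]
0 [0.002, -0.063, 0.009, 0.0, -0.0, 0.0]
3 [0.001, -0.073, 0.01, 0.0, -0.001, -0.005]
6 [-0.0, -0.083, 0.011, 0.0, -0.001, -0.01]
9 [-0.001, -0.093, 0.012, 0.0, -0.001, -0.015]
12 [-0.002, -0.103, 0.013, 0.0, -0.002, -0.02]
15 [-0.003, -0.113, 0.014, 0.0, -0.002, -0.025]
18 [-0.003, -0.123, 0.015, 0.0, -0.003, -0.03]
21 [-0.004, -0.132, 0.015, 0.0, -0.003, -0.035]
```

>>> send_rows(moves=[[[0.002,-0.023,0.006,0,0,0],[0.002,-0.037,0.007,0,0,0],[0.002,-0.046,0.008,0,0,0],[0.002,-0.056,0.009,0,0,0],[0.002,-0.063,0.009,0,0,0],[0.001,-0.073,0.01,0,-0.001,-0.005],[0,-0.083,0.011,0,-0.001,-0.01],[-0.001,-0.093,0.012,0,-0.001,-0.015],[-0.002,-0.103,0.013,0,-0.002,-0.02],[-0.003,-0.113,0.014,0,-0.002,-0.025],[-0.003,-0.123,0.015,0,-0.003,-0.03],[-0.004,-0.132,0.015,0,-0.003,-0.035]]])

```text
t: 9.87
eef_pos: [617.1, -82.8, 50.0]
tcp_rot: [-3.053, -0.0, 1.313]
ft_force: [1.0, -0.0, -0.7]
opening: 0.201
```

```bash
python3 - <<'E'
from plan import *
s=env.state(); print(s['t'],s['eef_pos'],s['tcp_rot'],s['ft_force'])
plan(range(24,58,3))
c=cam('wrist'); save(c,'w7.png'); cv2.imwrite('pics/w7c.png',cv2.resize(c['image'][0:270,120:520,::-1],None,fx=1.5,fy=1.5))
E
```

```text
9.8667 [617.07206497 -82.78168834  49.97427213] [-3.05340293e+00 -1.63786101e-04  1.31262359e+00] [ 1.0292508  -0.00799125 -0.65983166]
24 [-0.0, -0.01, -0.003, -0.001, -0.001, -0.005]
27 [-0.0, -0.02, -0.002, -0.001, -0.001, -0.01]
30 [-0.001, -0.03, -0.001, -0.001, -0.001, -0.015]
33 [-0.001, -0.04, 0.0, -0.001, -0.002, -0.02]
36 [-0.001, -0.05, 0.001, -0.001, -0.002, -0.025]
39 [-0.001, -0.06, 0.002, -0.001, -0.003, -0.03]
42 [-0.002, -0.07, 0.003, -0.001, -0.003, -0.035]
45 [-0.002, -0.08, 0.004, -0.001, -0.004, -0.04]
48 [-0.002, -0.09, 0.005, -0.001, -0.004, -0.045]
51 [-0.002, -0.1, 0.005, -0.001, -0.004, -0.05]
54 [-0.003, -0.11, 0.006, -0.001, -0.005, -0.055]
57 [-0.003, -0.12, 0.007, -0.001, -0.005, -0.06]
```

View pics/w7c.png

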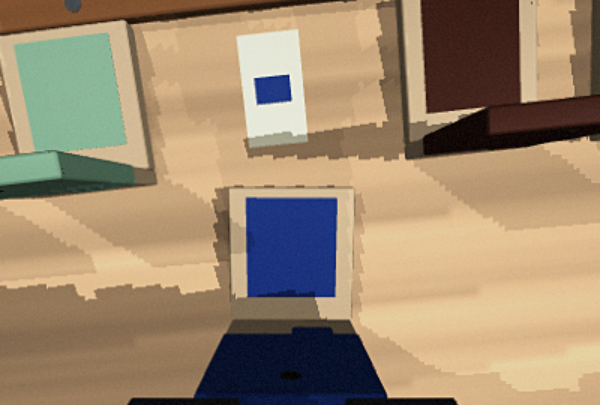

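The tile follows squarely, upright. I push on.

>>> send_rows(moves=[[[0,-0.01,-0.003,0,-0.001,-0.005],[0,-0.02,-0.002,0,-0.001,-0.01],[-0.001,-0.03,-0.001,0,-0.001,-0.015],[-0.001,-0.04,0,0,-0.002,-0.02],[-0.001,-0.05,0.001,0,-0.002,-0.025],[-0.001,-0.06,0.002,0,-0.003,-0.03],[-0.001,-0.07,0.003,0,-0.003,-0.035],[-0.002,-0.08,0.004,0,-0.004,-0.04],[-0.002,-0.09,0.005,0,-0.004,-0.045],[-0.002,-0.1,0.005,0,-0.004,-0.05],[-0.002,-0.11,0.006,0,-0.005,-0.055],[-0.002,-0.12,0.007,0,-0.005,-0.06]]])

```text
t: 10.92
eef_pos: [582.1, -74.2, 51.0]
tcp_rot: [-3.054, -0.001, 1.407]
ft_force: [0.2, 0.2, 0.0]
opening: 0.197
```

```bash
python3 - <<'E'
from f import *
s=env.state(); print(s['t'],s['eef_pos'],s['tcp_rot'],s['ft_force'])
c=cam('wrist'); save(c,'w8.png')
for m,st,ce in blob(colours(c,(200,0,440,215)),3):
    q=quad(m)
    print(st,ce.round(1),q.round(1).tolist())
    for z in (18,28): 
        w=np.array([at_z(c,p,z)[:2] for p in q]); print(z,at_z(c,ce,z).round(1),w.round(1).tolist(),[round(float(np.arctan2(*(w[(i+1)%4]-w[i])[::-1])),3) for i in range(4)])
cv2.imwrite('pics/w8c.png',cv2.resize(c['image'][0:260,160:480,::-1],None,fx=2.3,fy=2.3,interpolation=2))
E
```

```text
10.9167 [582.09623013 -74.17822715  51.03825196] [-3.05354564e+00 -6.02021228e-04  1.40714199e+00] [0.15170087 0.20005739 0.02743642]
[ 284  132   61   66 3864] [314.  163.9] [[284.0, 132.0], [344.0, 132.0], [344.0, 197.0], [284.0, 197.0]]
18 [534.8 -66.1  18. ] [[512.0, -81.3], [518.1, -44.3], [559.2, -50.3], [552.8, -88.9]] [1.407, -0.145, -1.735, 2.958]
28 [533.8 -65.9  28. ] [[512.1, -80.4], [517.9, -45.2], [557.0, -50.9], [550.9, -87.6]] [1.407, -0.145, -1.735, 2.958]
[304 114  22  11 242] [314.5 119. ] [[304.0, 114.0], [325.0, 114.0], [325.0, 124.0], [304.0, 124.0]]
18 [507.3 -61.2  18. ] [[503.3, -67.1], [505.4, -54.3], [511.4, -55.3], [509.2, -68.2]] [1.407, -0.158, -1.735, 2.971]
28 [507.7 -61.3  28. ] [[503.8, -66.9], [505.8, -54.7], [511.5, -55.6], [509.5, -67.9]] [1.407, -0.158, -1.735, 2.971]
```

View pics/w8c.png

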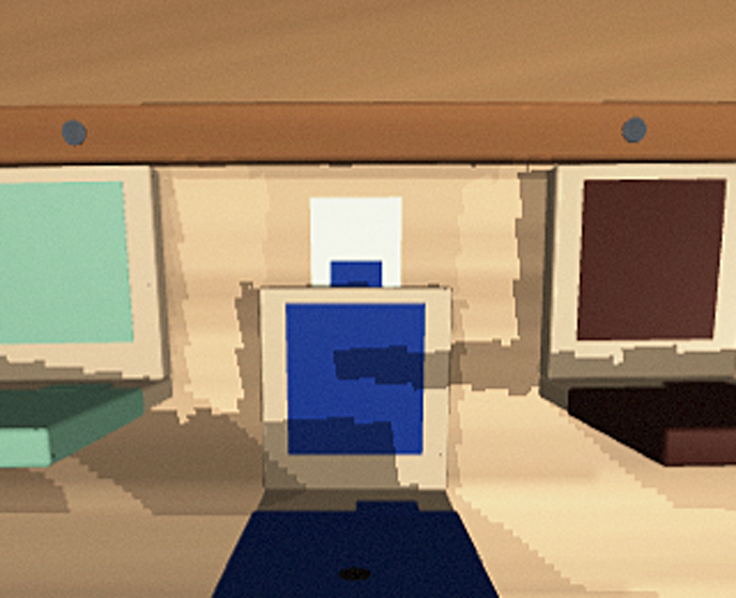

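The tile is parallel to the batten, and glaze centre (314) and spot (314.5) are in line. About 33 mm remain. I push 29 mm straight.

>>> send_rows(moves=[[[0,-0.01,0.001,0,0,0],[0,-0.02,0.002,0,0,0],[0,-0.03,0.003,0,0,0],[0,-0.04,0.0035,0,0,0],[0,-0.05,0.0045,0,0,0],[0,-0.06,0.0055,0,0,0],[0,-0.07,0.006,0,0,0],[0,-0.078,0.007,0,0,0],[0,-0.085,0.0075,0,0,0],[0,-0.092,0.008,0,0,0],[0,-0.096,0.0085,0,0,0],[0,-0.096,0.0085,0,0,0]]])

```text
t: 11.97
eef_pos: [553.7, -69.5, 51.1]
tcp_rot: [-3.053, -0.001, 1.406]
ft_force: [-0.3, 0.5, -0.5]
opening: 0.199
```

```bash
python3 - <<'E'
from f import *
s=env.state(); print(s['t'],s['eef_pos'],s['tcp_rot'],s['ft_force'])
c=cam('wrist'); save(c,'w9.png')
im=c['image'].astype(int)
# column profile through tile middle: cream foot rim -> batten
for x in (292,314,336):
    print(x,[(y,im[y,x].tolist()) for y in range(60,92,1)][::2])
o=env.look_for('wrist','blue_tile'); print([d['xy'] for d in o[:2]])
for m,st,ce in blob(colours(c,(200,0,440,215)),2): print(st,ce.round(1))
E
```

```text
11.9667 [553.66120497 -69.48444414  51.06678263] [-3.05342449e+00 -6.91253827e-04  1.40630356e+00] [-0.25581293  0.49028701 -0.51091071]
292 [(60, [188, 140, 93]), (62, [196, 148, 97]), (64, [196, 149, 102]), (66, [197, 148, 100]), (68, [199, 151, 102]), (70, [195, 148, 100]), (72, [194, 146, 95]), (74, [199, 150, 98]), (76, [202, 155, 103]), (78, [202, 153, 102]), (80, [203, 152, 103]), (82, [205, 154, 102]), (84, [201, 150, 102]), (86, [207, 161, 107]), (88, [204, 155, 104]), (90, [208, 156, 106])]
314 [(60, [198, 148, 100]), (62, [198, 152, 99]), (64, [200, 152, 102]), (66, [201, 153, 102]), (68, [196, 149, 98]), (70, [202, 155, 101]), (72, [204, 153, 102]), (74, [202, 154, 103]), (76, [201, 152, 103]), (78, [206, 158, 107]), (80, [201, 153, 100]), (82, [203, 156, 103]), (84, [204, 156, 102]), (86, [212, 160, 109]), (88, [210, 158, 107]), (90, [210, 160, 111])]
336 [(60, [194, 149, 97]), (62, [199, 153, 102]), (64, [200, 153, 102]), (66, [198, 149, 99]), (68, [198, 150, 99]), (70, [199, 150, 102]), (72, [203, 151, 102]), (74, [199, 149, 98]), (76, [204, 156, 104]), (78, [203, 154, 102]), (80, [208, 161, 109]), (82, [206, 155, 103]), (84, [213, 162, 110]), (86, [207, 158, 106]), (88, [213, 162, 111]), (90, [211, 163, 111])]
[[20.8, 14.5]]
[ 284  132   61   65 3849] [314.  163.8]
```

```bash
cat > g.py <<'E'
from f import *
s=env.state(); print(s['t'],s['eef_pos'],s['tcp_rot'],s['ft_force'])
c=cam('wrist')
im=c['image'].astype(float)
for x0,x1 in ((278,288),(310,320),(340,350)):
    print(x0,' '.join('%d:%d,%d,%d'%(y,*im[y,x0:x1].mean(0)) for y in range(100,132)))
for m,st,ce in blob(colours(c,(200,0,440,215)),2): print(st,ce.round(2))
E
python3 g.py
```

```text
12.0667 [553.88496025 -69.53529451  51.06711234] [-3.05351906e+00 -6.89458350e-04  1.40628469e+00] [-0.12298372  0.53606807  0.84731044]
278 100:190,128,78 101:190,128,78 102:189,128,77 103:185,123,75 104:184,122,73 105:182,122,73 106:179,119,72 107:178,118,72 108:178,119,71 109:178,117,69 110:175,115,70 111:176,115,70 112:178,119,71 113:177,119,70 114:177,118,70 115:176,116,69 116:178,117,72 117:184,121,75 118:170,111,67 119:144,92,54 120:113,79,52 121:217,181,137 122:212,178,137 123:133,105,77 124:200,173,135 125:246,231,190 126:246,233,197 127:245,232,196 128:244,232,195 129:246,233,195 130:245,228,193 131:203,193,186
310 100:192,131,79 101:192,130,78 102:192,127,78 103:189,126,76 104:186,124,73 105:184,123,73 106:182,121,73 107:181,121,74 108:179,119,72 109:178,118,72 110:178,120,73 111:178,119,71 112:178,118,72 113:178,118,73 114:178,117,72 115:178,118,73 116:178,118,72 117:183,122,74 118:167,111,66 119:134,85,49 120:113,80,54 121:215,181,136 122:240,208,162 123:216,181,138 124:218,191,150 125:242,229,189 126:246,233,197 127:245,232,195 128:245,232,195 129:251,237,197 130:247,226,192 131:135,133,176
340 100:193,131,79 101:191,130,78 102:190,126,77 103:190,127,78 104:186,124,75 105:185,124,76 106:182,120,72 107:182,121,72 108:181,120,72 109:181,121,74 110:179,120,73 111:178,119,71 112:180,119,73 113:178,117,72 114:179,117,72 115:179,118,73 116:181,120,73 117:183,122,73 118:165,107,65 119:118,72,40 120:164,129,93 121:236,200,152 122:205,172,130 123:142,115,85 124:209,181,141 125:245,232,190 126:247,235,200 127:245,232,195 128:245,232,197 129:248,234,196 130:246,229,194 131:192,184,186
[ 284  132   61   65 3850] [313.99 163.85]
```

>>> send_rows(moves=[[[0,-0.003,0,0,0,0],[0,-0.006,0.0005,0,0,0],[0,-0.009,0.001,0,0,0],[0,-0.011,0.001,0,0,0],[0,-0.012,0.001,0,0,0],[0,-0.012,0.001,0,0,0],[0,-0.012,0.001,0,0,0]]])

```text
t: 12.7
eef_pos: [551.0, -69.0, 51.3]
tcp_rot: [-3.055, -0.001, 1.406]
ft_force: [5.8, 0.7, 1.3]
opening: 0.199
```

```bash
sed -i 's/range(100,132)/range(115,128)/' g.py; python3 g.py
```

```text
12.7 [551.04289257 -69.00796709  51.33551334] [-3.05535208e+00 -6.71898264e-04  1.40631055e+00] [5.79335005 0.68888597 1.25823122]
278 115:180,119,72 116:178,117,70 117:179,119,71 118:179,120,71 119:180,120,72 120:178,118,69 121:182,121,74 122:186,123,76 123:171,112,68 124:138,84,46 125:155,126,94 126:238,216,174 127:248,237,200
310 115:180,120,73 116:180,120,73 117:180,119,72 118:180,119,73 119:182,120,74 120:181,119,73 121:182,121,74 122:185,123,75 123:169,110,66 124:116,68,38 125:182,155,120 126:244,226,185 127:248,236,201
340 115:181,121,73 116:184,123,75 117:182,121,75 118:182,120,73 119:180,118,72 120:182,121,75 121:183,122,74 122:184,123,74 123:166,108,65 124:108,62,32 125:188,161,126 126:246,231,189 127:248,237,202
[ 284  133   61   65 3848] [313.99 164.89]
```

Contact: 5.8 N, and the toe edge meets the batten evenly across the width. Retract slowly, then rise.

>>> send_rows(moves=[[[0,0.003,0,0,0,0],[0,0.006,0,0,0,0],[0,0.01,-0.001,0,0,0],[0,0.02,-0.002,0,0,0],[0,0.05,-0.005,0,0,0],[0,0.1,-0.01,0,0,0],[0,0.18,-0.1,0,0,0],[0,0.2,-0.2,0,0,0],[0,0.2,-0.3,0,0,0],[0,0.2,-0.4,0,0,0],[0,0.2,-0.4,0,0,0],[0,0.2,-0.4,0,0,0]]])

```text
t: 13.75
eef_pos: [620.6, -80.7, 166.8]
tcp_rot: [-3.056, -0.0, 1.406]
ft_force: [-0.4, -0.2, 0.1]
opening: 0.201
```

```bash
python3 - <<'E'
from f import *
s=env.state(); print(s['t'],s['eef_pos'],s['tcp_rot'],s['ft_force'])
c=cam('wrist'); c2=cam('scene')
for m,st,ce in blob(colours(c,(150,0,500,240)),3):
    q=quad(m); 
    for z in (28,103): 
        w=np.array([at_z(c,p,z)[:2] for p in q]); print(st,z,at_z(c,ce,z).round(1),w.round(1).tolist())
a=cv2.resize(c['image'][0:200,160:480,::-1],(800,500),interpolation=2)[:340]
b=cv2.resize(c2['image'][150:235,220:420,::-1],(590,251),interpolation=2)
o=np.zeros((592,800,3),np.uint8); o[:340]=a; o[341:592,:590]=b
cv2.imwrite('pics/end.png',o)
E
```

```text
13.75 [620.62102333 -80.71678996 166.77567476] [-3.05649380e+00 -4.66919040e-04  1.40639017e+00] [-0.40841136 -0.1979965   0.07470906]
[ 295   52   40   45 1748] 28 [502.8 -60.7  28. ] [[481.4, -74.8], [487.2, -39.9], [525.1, -45.8], [519.2, -81.6]]
[ 295   52   40   45 1748] 103 [514.8 -62.7 103. ] [[498.7, -73.4], [503.0, -47.0], [531.7, -51.4], [527.2, -78.5]]
[279 102  72  10 706] 28 [531.4 -65.2  28. ] [[522.0, -97.3], [532.9, -31.8], [541.0, -33.0], [530.0, -98.8]]
[279 102  72  10 706] 103 [536.5 -66.1 103. ] [[529.4, -90.4], [537.6, -40.9], [543.7, -41.8], [535.4, -91.5]]
```

View pics/end.png

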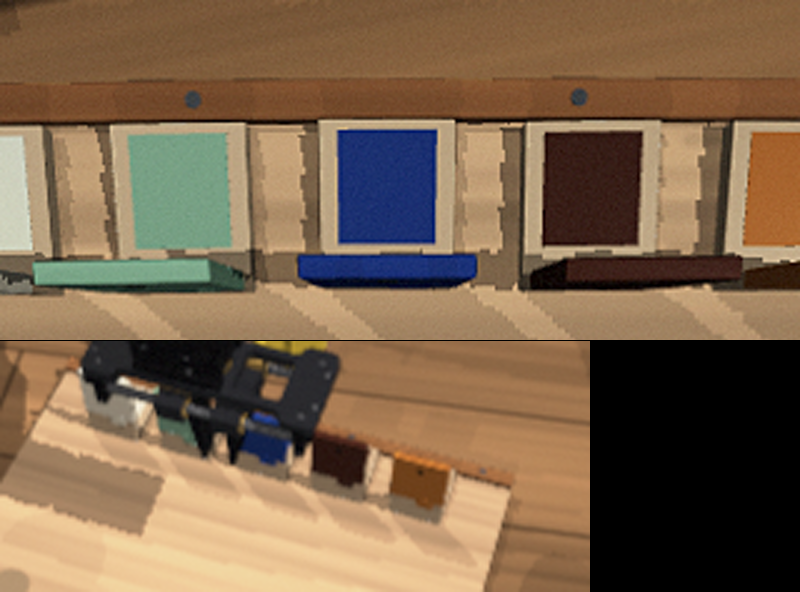

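```bash
python3 -c "
from cell import env
print(env.job_done(), env.state()['t'])"
```

```text
the job is handed in; nothing more can be done
the job is handed in; nothing more can be done
```

The blue tile is standing upright again, in the empty place over the tape, with its toe against the batten. I pushed its upturned foot over with the fingertips, then pushed the plate from behind while turning the tile about 9° square to the batten. I handed the job in at about 13.8 s.

**Last checks:**
- **Position:** the top back edge of the plate measured (539.5, -66.6). The heel belongs at about (539.8, -66.2), so it is within the camera calibration of about 2 mm. It is in line with the neighbouring tiles and square to the batten within about 0.5°.
- **Toe contact:** the pushing force rose to about 5.8 N as the toe met the batten, then went back to zero when the fingers withdrew.
- **Other things:** the four other tiles looked undisturbed in the last picture. I did not check the jar, cup, brush or look-alikes again at the end, but the fingers went nowhere near them.

One small disagreement: after the tile was turned over, its heel measured about 2 mm from the earlier estimate, which is also within calibration. No check failed.

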